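Pack a pair of printed corner brackets head to tail in their tray

ROBOT

A 6-joint arm with a two-finger parallel gripper is mounted at the origin on a cart in front of the work surface, level with it; the furniture and walls round the work are solid. World frame = base frame: x ahead of the robot, y to its left, z up, the work surface at z = 0. Lengths are in mm, angles in rad, forces in N, time in s.
With the tool pointing down it reaches from about 350 to 775 mm from the base axis. Payload 7.3 kg.
Tool frame: the origin (TCP) lies at the very end of the fingers, on their centre line; the grasp point (between the pads) lies 19 mm behind it; z points along the fingers, y is the line along which they close (so a half turn about z gives the same grasp; the last joint's range is limited). The gripper opens to 92 mm and grips with 3 to 60 N. Pads are 19 mm wide; open, the fingers measure 130 mm over their backs; the gripper's body (75 mm by 190 mm) begins 47 mm behind the grasp point.
Start: joints at [1.118, 0.342, 1.524, -0, 1.275, -0.146], TCP at [158.54, 500.51, 226.741] pointing down, gripper open.
Joint ranges: [-2.53, 2.53], [-0.77, 2.02], [0.04, 2.7], [-1, 4.14], [0.28, 2.66], [-3.11, 3.11]. Speed limits (rad/s): [2.57, 2.57, 3.14, 3.14, 3.14, 3.14].

INTERFACE

Orientations are given as [roll, pitch, yaw] about the fixed x, y, z axes, in that order (R = Rz(yaw) Ry(pitch) Rx(roll)).
In Python, from plant import bot gives the robot as it stands.
- The arm moves only by the tool apply_moves, never from a script. Its argument "motion" is text: rows parted by semicolons, each of 4 numbers parted by spaces: the shift along the tool's x, y, z in m, then the turn about the tool's z in degrees. A call has 1 to 8 rows; each row shifts and turns the commanded pose from where the row before left it, along the tool's axes as they then stand; what a row does not reach is not made up. A row lasts 1/8 s, in which the tool goes at most 62.5 mm and 10.7 degrees, less where a joint would pass 70% of its speed; a pose out of reach is approached as far as the arm can. A call with a gripper value outside its range is refused whole. "fingers" is the opening, from -1 (shut) to 1 (fully open), set as the call begins (left out, the last holds). The fingers move at their own pace and stop on an object; the grip force is fixed at half the most. Time passes only in rows, so rows that do not move let the fingers close. It gives the time, the measured TCP pose, the force, the opening and the grip force at its end, in the units of the state.
- bot.get_obs(): the state, without advancing time (a new reading comes with each control period).
- bot.capture(name): name is "scene" or "top" or "wrist"; returns a dict with "img" (420x560x3 uint8, blue, green, red), "range_z" (420x560 float32, mm along the optical axis (not along the pixel's ray), 0 where there is no reading), "fx", "fy", "cx", "cy" (pixels), "D" ([k1, k2, p1, p2, k3] as OpenCV has them; the pictures are not rectified), "world_from_camera" (4x4, takes a point from camera to world coordinates); the wrist camera has in their place "mount" (4x4, takes a point from camera to tool coordinates, whose origin is the TCP and whose axes are the flange's). Camera axes: x right, y down, z forward; pixel columns grow to the right and rows downward; lengths in mm; the calibration is good to about 2 mm. A picture is of the moment at which its call begins: read the wrist's pose just before it.
- bot.close_job(): hands the job in; it is judged then, once.
Trained networks look in a picture, given as the dict that the camera call returned (one of the last four; its "shot" number tells which), for a name from the list of things; names that differ only in an ending like _2 or _b are one class to them, and where a whole thing is asked for, a point or a joint stands for the part that bears it (a point fixed in the world has none). Each returns a list of dicts, best first, with "p" (0 to 1); they miss things now and then, are a little off and sometimes report something else, mostly with a low value. They report only what shows in the picture. A call takes as long as a camera call. They do not tell look-alikes from the thing itself.
- bot.cut_out(picture, thing): "pixels" (420x560 bool, what is visible of it) and "point" ([column, row] in pixels, amid what is visible of it).
The state is a dict: "time": time; "joint_positions": joint angles; "dq": joint speeds; "tau": joint torques, N m; "tool_pos": TCP position; "tcp_rot": TCP orientation; "contact_force": force on the tool from outside, world axes, zero at the start; "moment": the same for the moment, N m; "grip_width": finger opening in mm; "finger_force": force on a finger pad.
Only numpy, scipy, OpenCV 4.12 (cv2) and the standard library are available. Lean on these libraries where they do the work, as an engineer would, in place of code of your own. Each camera call takes 0.05 s, during which the arm holds its last target. There are 200 camera calls.

TASK

Pack the orange and the blue corner bracket together in the white tray, head to tail so that each one's leg lies in the other's notch: both flat on the tray's floor with the flange up, neither riding on the rim or on the other, and let go. First lay the orange bracket, which stands on its flange, down flat on the bench beside the tray with its flange up and let go of it, so that you can take it again by the flange. Leave the spray can, the pump bottle, the glue stick, the flush cutters and the small black parts where they are.

Things in the scene. Friction and masses are not known exactly. Their poses are not given: they have to be found in the camera images.
- tray_floor (a point): low white tray, fixed, 206 x 136 mm outside, 200 x 130 mm inside, rim 11 mm above the bench and 3 mm thick, floor 3 mm thick. The point is the centre of the floor's top; x along the long side, y along the short side, z up. Both brackets nest in it with some 9 mm of play lengthwise and 7 mm across
- orange_centre (a point): centre of the orange bracket's outline, half-way through the plate (4.5 mm above its underside). z is the plate's normal; the flange rises to +z at x -63.5 to -54.5 mm over the whole width y -61.5 to 61.5. The plate is a strip x -63.5 to 0.5 over that width, and a leg from there to x = 63.5 at y -61.5 to -3.5 (58 wide); the notch is the +x +y corner. Standing, x points up
- orange_flange (a point): middle of the orange flange (half its length, thickness and height: 23 mm above the plate's underside); it runs along y. A 5 mm gusset web, 20 x 22 mm, stands on its inner side at each end; the inner side is clear between y -50 and 50 mm. Axes as orange_centre
- blue_centre (a point): centre of the blue bracket's outline, half-way through the plate; axes and offsets as for orange_centre
- blue_flange (a point): middle of the blue flange, 23 mm above the plate's underside; axes and offsets as for orange_flange
- orange_bracket: orange printed bracket, about 90 g, loose: an L-shaped plate, outline 127 x 123 mm, 9 mm thick, with a flange 9 mm thick, 46 mm high over all, along one outer edge. It starts standing on the flange, plate upright, flange pointing roughly away from the robot; it tips easily over the bend, away from the flange, onto its plate. Origin under the outline's centre; axes as orange_centre
- blue_bracket: blue printed bracket, the same part as the orange one (sizes, weight and axes alike), starting flat on the bench with its flange up. Two such brackets nest in the tray when their x axes lie along the tray's x and point opposite ways, each flange at its own end of the tray
- spray: grey aerosol can standing behind the work, 65 mm across, 200 mm high; bystander, origin under its centre
- pump: clear pump bottle with green gel standing behind the work, 74 x 62 x 197 mm; bystander, origin under its centre
- glue: glue stick with violet cap standing behind the tray, 27 mm across, 93 mm high; bystander, origin under its centre
- cutters: red flush cutters lying in front of the tray, 96 x 61 x 12 mm; bystander, origin under the middle
- clamp_knob: small black clamp knob at the back, 35 mm across, 33 mm high; bystander, origin under its centre
- black_cap: black ribbed cap at the back, 42 mm across, 14 mm high; bystander, origin under its centre
- orange_leg (a point): middle of the end edge of the orange bracket's leg, half-way through the plate (x 63.5, y -32.5 mm from the outline's centre); at the start the top edge, 127 mm above the bench, 58 mm long. Axes as orange_centre. The brackets start one left, one right of the tray (y about +-0.28 m, x 0.5 m); the bench is free for 0.1 m round those spots; a tall printer stands to the left, at y above 0.45 m
Things that resemble listed ones, but are neither listed nor needed, are in the scene too. Several things have the shape of the orange_bracket; the one meant has the colours described above.

How it is judged (in metres and radians):
On the way:
1. the orange bracket lies flat on the bench beside the tray, flange up, let go (angle between orange_centre's own z axis and vertical below 0.06 rad and height (world z) of orange_centre below 0.008 m and horizontal distance between orange_centre and tray_floor above 0.1 m and contact force between the fingers and orange_bracket below 0.1 N), for 0.2 s.
At the end, for the whole second after the job is handed in: Both brackets lie inside the tray, flange up, level within 2 degrees and on its floor within 2.7 mm, at rest and let go; they fit there only nested head to tail (angle between each of orange_centre, blue_centre's own z axis and vertical below 0.035 rad and z of each of orange_centre, blue_centre in the frame of tray_floor below 0.0072 m and horizontal distance between each of orange_centre, blue_centre and tray_floor below 0.045 m and linear speed of each of orange_bracket, blue_bracket below 0.02 m/s and contact force between the fingers and orange_bracket below 0.1 N and contact force between the fingers and blue_bracket below 0.1 N); the robot touches nothing.
It fails at once if a bystander is knocked over or shifted by more than 25 mm (distance of any of spray, pump, glue, cutters, clamp_knob, black_cap from where it was at the start of the episode above 0.025 m or angle between any of spray, pump, glue's own z axis and vertical above 0.4 rad).
It also fails if it takes over 72 s, if anything falls off the work surface, if the arm or the gripper's body presses on something with over 40 N, if the wrist force passes 120 N, or if a joint passes its speed limit or range.

## Working session

There is one attempt and no reset: what is moved stays moved. The work goes in short steps, Python scripts to look and compute and a tool call to move; the robot and the scene stay as the last step left them, time stands still between calls to the robot, and variables do not carry over. Pictures are saved under pics/ and viewed, at most 10 in all, crops included, and the job is handed in when it is done.

Besides the shell and the picture viewer there is one more tool, called after "Request:" by a JSON object that holds its "method" and its "body", one argument or row to a line. apply_moves: Moves the arm, as the interface text tells. Its arguments: {"type":"object","properties":{"motion":{"type":"string"},"fingers":{"type":"number"}},"required":["motion"]}

```bash
mkdir -p pics
cat > h.py <<'E'
import numpy as np, cv2
from plant import bot
from scipy.spatial.transform import Rotation as R
def cloud(c, T=None):
    T = c["world_from_camera"] if T is None else T
    T=np.array(T); K=np.array([[c["fx"],0,c["cx"]],[0,c["fy"],c["cy"]],[0,0,1]],float)
    h,w=c["range_z"].shape
    u,v=np.meshgrid(np.arange(w),np.arange(h))
    n=cv2.undistortPoints(np.stack([u,v],-1).reshape(-1,1,2).astype(float),K,np.array(c["D"],float)).reshape(h,w,2)
    z=c["range_z"].astype(float)
    P=np.dstack([n*z[...,None],z])@T[:3,:3].T+T[:3,3]
    P[z<=0]=np.nan
    return P
def toolT():
    o=bot.get_obs(); T=np.eye(4)
    T[:3,:3]=R.from_euler('xyz',o["tcp_rot"]).as_matrix(); T[:3,3]=o["tool_pos"]; return T
E
python3 - <<'E'
from h import *
o=bot.get_obs(); print(o["tool_pos"],o["tcp_rot"],o["grip_width"])
a=bot.capture("scene"); b=bot.capture("top")
for n,c in(("scene",a),("top",b)):
    cv2.imwrite(f"pics/{n}1.png",c["img"]); np.savez(f"{n}1.npz",P=cloud(c),img=c["img"])
    print(n,np.array(c["world_from_camera"]).round(2))
for t in("orange_bracket","blue_bracket"):
    for n,c in(("scene",a),("top",b)):
        P=cloud(c)
        for d in bot.cut_out(c,t): 
            m=d["pixels"]; print(t,n,round(d["p"],2),d["point"],m.sum(),np.nanmedian(P[m],0).round(),np.nanmean(c["img"][m],0).round())
E
```

```text
[158.35438389 500.12867585 226.05776022] [-3.14008004e+00 -2.10285415e-04  2.83483395e+00] 91.78806220708024
scene [[ 8.60000e-01 -2.10000e-01  4.60000e-01 -8.93500e+01]
 [-5.10000e-01 -3.80000e-01  7.70000e-01 -1.16536e+03]
 [ 1.00000e-02 -9.00000e-01 -4.30000e-01  6.99910e+02]
 [ 0.00000e+00  0.00000e+00  0.00000e+00  1.00000e+00]]
top [[-1.00000e-02 -9.90000e-01  1.20000e-01  3.48700e+02]
 [-1.00000e+00  1.00000e-02  0.00000e+00 -1.06790e+02]
 [-0.00000e+00 -1.20000e-01 -9.90000e-01  1.49937e+03]
 [ 0.00000e+00  0.00000e+00  0.00000e+00  1.00000e+00]]
orange_bracket scene 0.79 [308.0, 301.1] 2322 [ 433. -445.   36.] [38. 85. 27.]
orange_bracket scene 0.76 [392.7, 299.7] 1957 [ 603. -537.   52.] [ 89.  69. 136.]
orange_bracket scene 0.64 [305.5, 252.6] 477 [ 530. -280.   64.] [ 31.  74. 139.]
orange_bracket top 0.89 [366.0, 245.5] 413 [ 416. -435.   10.] [ 47. 106.  34.]
orange_bracket top 0.79 [326.0, 208.8] 362 [ 540. -296.   20.] [ 19.  86. 173.]
orange_bracket top 0.67 [386.0, 191.1] 333 [ 629. -537.   10.] [137. 107. 210.]
blue_bracket scene 0.88 [198.9, 200.4] 526 [439. 259.  10.] [144.  71.  36.]
blue_bracket top 0.98 [181.1, 234.4] 814 [462. 269.   8.] [185.  95.  43.]
blue_bracket top 0.47 [324.4, 210.3] 357 [ 540. -293.   19.] [ 19.  86. 175.]
blue_bracket top 0.45 [273.0, 173.1] 77 [682. -85.  86.] [69. 52. 62.]
```

View pics/scene1.png

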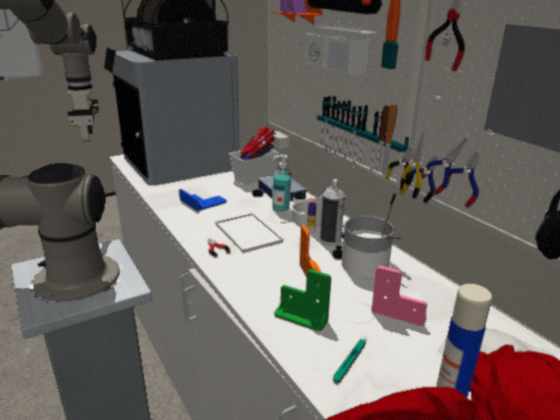

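View pics/top1.png

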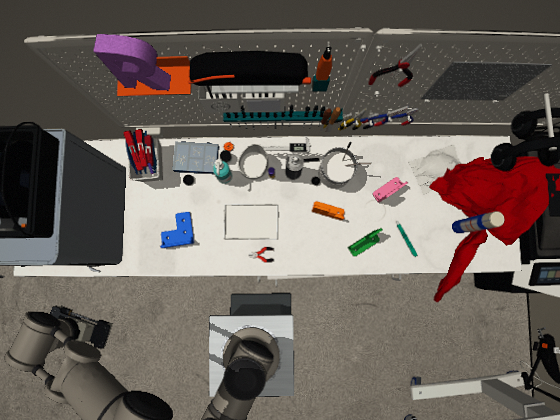

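The scene shows brackets in four colours. In the top view they are orange (328,210), green (366,243), pink (388,188) and blue (178,232). By colour I want orange at (328,210), which is standing, and blue at (178,232), which is flat. The white tray is outlined around (251,222). There are also orange items on the pegboard, which don't matter here.

Run:
```python
from h import *
d=np.load("top1.npz"); P=d["P"]; I=d["img"]; hsv=cv2.cvtColor(I,cv2.COLOR_BGR2HSV)
def comp(lo,hi,pt):
    m=cv2.inRange(hsv,lo,hi); n,l=cv2.connectedComponents(m)
    ys,xs=np.where(m); k=np.argmin((xs-pt[0])**2+(ys-pt[1])**2); return l==l[ys[k],xs[k]]
for n,lo,hi,pt in(("orange",(5,120,60),(20,255,255),(328,210)),("blue",(100,120,60),(125,255,255),(185,232))):
    m=comp(lo,hi,pt); Q=P[m]; Q=Q[~np.isnan(Q[:,0])]
    print(n,m.sum(),"min",np.percentile(Q,2,0).round(),"max",np.percentile(Q,98,0).round())
    r=cv2.minAreaRect(Q[:,:2].astype(np.float32)); print(r)
    for zlo,zhi in((-5,6),(6,14),(20,60),(90,140)):
        q=Q[(Q[:,2]>zlo)&(Q[:,2]<zhi)]
        if len(q)>5: print(zlo,zhi,len(q),cv2.minAreaRect(q[:,:2].astype(np.float32)),q.mean(0).round())
for c,r in((225,205),(278,205),(278,238),(225,238)): print(c,r,P[r,c].round())
c1=cv2.resize(I[150:270,140:300],None,fx=4,fy=4,interpolation=cv2.INTER_CUBIC)[:, :]
s=np.load("scene1.npz")["img"]
A=cv2.resize(s[215:285,260:360],(500,350),interpolation=cv2.INTER_CUBIC);B=cv2.resize(s[170:220,165:240],(300,200),interpolation=cv2.INTER_CUBIC)
C=cv2.resize(I[190:250,150:210],(300,300)); O=np.zeros((550,800,3),np.uint8); O[:350,:500]=A;O[350:,:300]=B;O[:300,500:]=C
O[300:550,500:800]=cv2.resize(I[190:240,300:360],(300,250)); cv2.imwrite("pics/crop1.png",O)
```

```text
orange 354 min [ 511. -361.    1.] max [ 580. -240.  129.]
((547.6546630859375, -303.3878173828125), (125.86082458496094, 49.482234954833984), 72.9528579711914)
-5 6 45 ((557.884033203125, -309.01080322265625), (122.66300964355469, 28.062639236450195), 69.77510070800781) [ 557. -316.    3.]
6 14 125 ((557.2614135742188, -305.567626953125), (119.88786315917969, 27.097091674804688), 69.84063720703125) [ 556. -311.   10.]
20 60 53 ((525.70751953125, -295.45721435546875), (119.2593994140625, 19.185882568359375), 82.2129898071289) [ 525. -300.   43.]
90 140 67 ((538.731689453125, -264.58575439453125), (56.71580123901367, 10.74907112121582), 75.47220611572266) [ 538. -264.  118.]
blue 730 min [414. 223.   1.] max [543. 339.  47.]
((478.5307922363281, 288.6927490234375), (127.79898071289062, 129.1976318359375), 7.845304489135742)
-5 6 189 ((485.2975158691406, 290.10565185546875), (114.41084289550781, 127.6962890625), 7.569473743438721) [477. 275.   4.]
6 14 431 ((483.4456481933594, 285.61627197265625), (119.98974609375, 122.96219635009766), 5.964356899261475) [476. 274.   9.]
20 60 84 ((420.6641540527344, 276.636474609375), (14.022640228271484, 120.90863800048828), 4.8810715675354) [421. 276.  44.]
225 205 [573.  96.   9.]
278 205 [ 571. -110.    2.]
278 238 [ 443. -109.   -1.]
225 238 [445.  95.   6.]
```

View pics/crop1.png

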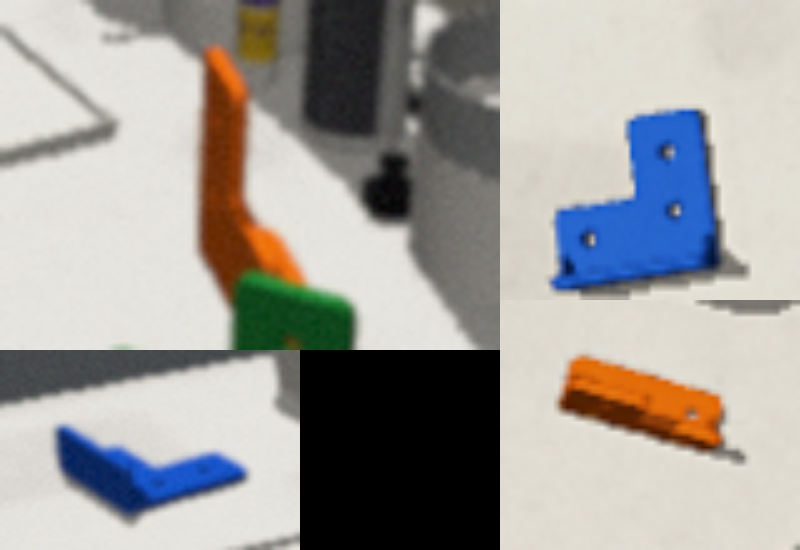

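Orange stands with its flange on the far side, plate direction about (0.29, 0.96) and leg top near (538,-264,127). Blue lies flat with its flange on the near side. Next I move to behind the orange leg, using closed fingers to push it.

Request:
{"method": "apply_moves", "body": {
  "motion": "-0.04 -0.0383 0 0;-0.04 -0.0383 0 0;-0.04 -0.0383 0 0;-0.04 -0.0383 0 0;-0.04 -0.0383 0 0;-0.04 -0.0383 0 0;-0.04 -0.0383 0 0;-0.04 -0.0383 0 0",
  "fingers": -1
}}

```text
time: 1.3
tool_pos: [371.7, 110.1, 227.0]
tcp_rot: [3.141, 0.001, 2.835]
contact_force: [1.1, 0.3, 0.6]
grip_width: 16.1
finger_force: 0.0
```

Request:
{"method": "apply_moves", "body": {
  "motion": "-0.04 -0.0383 0 0;-0.04 -0.0383 0 0;-0.04 -0.0383 0 0;-0.04 -0.0383 0 0;-0.04 -0.0383 0 0;-0.04 -0.0383 0 0;-0.04 -0.0383 0 0;-0.04 -0.0383 0 0"
}}

```text
time: 2.3
tool_pos: [584.2, -278.6, 226.6]
tcp_rot: [3.141, 0.0, 2.835]
contact_force: [1.4, 0.5, 0.1]
grip_width: 0.4
finger_force: 0.0
```

Request:
{"method": "apply_moves", "body": {
  "motion": "0 0 0.045 0;0 0 0.045 0;0 0 0.033 0;0.015 0 0 0;0.012 0 0 0;0.012 0 0 0;0.012 0 0 0;0.012 0 0 0"
}}

```text
time: 3.3
tool_pos: [522.9, -257.7, 103.7]
tcp_rot: [3.141, 0.0, 2.835]
contact_force: [-0.1, 0.0, 0.4]
grip_width: 0.5
finger_force: 0.0
```

Request:
{"method": "apply_moves", "body": {
  "motion": "0.012 0 0 0;0.012 0 0 0;0.01 0 0 0;0 0 0 0;0 0 0 0;0 0 -0.06 0;0 0 -0.06 0;0 0 0 0"
}}

```text
time: 4.3
tool_pos: [493.6, -249.2, 228.9]
tcp_rot: [-3.139, 0.01, 2.835]
contact_force: [-0.1, 1.3, -0.3]
grip_width: 0.2
finger_force: 0.0
```

Run:
```python
from h import *
T=toolT(); w=bot.capture("wrist"); b=bot.capture("top")
O=np.zeros((600,560,3),np.uint8); O[:420]=w["img"]; O[420:,:]=cv2.resize(b["img"][190:250,150:360],(560,160),interpolation=cv2.INTER_CUBIC)[:180]if 0 else cv2.copyMakeBorder(cv2.resize(b["img"][190:250,150:360],(560,160)),0,20,0,0,0)
cv2.imwrite("pics/w2.png",O); M=np.array(w["mount"]); print(M.round(2),w["fx"],T[:3,3])
P=cloud(w,T@M); np.savez("w2.npz",P=P,img=w["img"])
hsv=cv2.cvtColor(b["img"],cv2.COLOR_BGR2HSV); m=cv2.inRange(hsv,(5,120,60),(20,255,255))>0
Q=cloud(b); m&=(Q[...,2]<140)&(Q[...,0]<620)&(Q[...,1]<-180); q=Q[m]; print(m.sum(),q.min(0),q.max(0))
f=q[(q[:,2]>25)]; print("fl",len(f),cv2.minAreaRect(f[:,:2].astype(np.float32)))
```

```text
[[   0.     -0.96   -0.27   72.58]
 [   1.      0.     -0.     -0.23]
 [   0.     -0.27    0.96 -157.31]
 [   0.      0.      0.      1.  ]] 321.19049953195406 [ 493.64333121 -249.21034076  228.8684252 ]
397 [  -59.51321349 -1329.44855212  -265.52973318] [ 546.92700184 -208.55652854  121.935968  ]
fl 12 ((500.33258056640625, -515.6807861328125), (565.3753051757812, 18.052392959594727), 83.39387512207031)
```

View pics/w2.png

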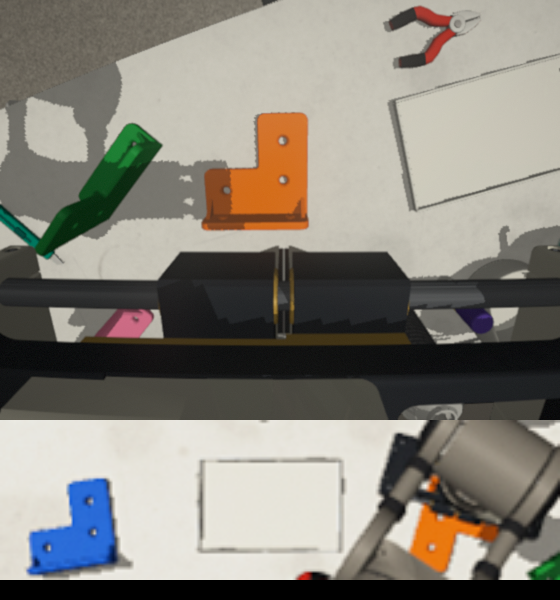

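The picture shows the orange bracket flat, flange up (flange at rows 215-230, columns 203-308), with the tray partly visible at right. Now I measure orange's pose.

```bash
cat >> h.py <<'E'
COL={"orange":((5,120,50),(20,255,255)),"blue":((100,120,50),(125,255,255))}
def pose(P,I,col,xd,zoff=0):
    """xd: rough direction (rad) of bracket x axis. returns centre xy (outline), angle, checks"""
    m=cv2.inRange(cv2.cvtColor(I,cv2.COLOR_BGR2HSV),*COL[col])>0
    m=cv2.erode(m.astype(np.uint8),np.ones((2,2)))>0
    Q=P[m]; Q=Q[~np.isnan(Q[:,0])]; Q=Q[(Q[:,2]>zoff-10)&(Q[:,2]<zoff+60)]
    pl=Q[(Q[:,2]<zoff+14)&(Q[:,2]>zoff+4)]; fl=Q[Q[:,2]>zoff+43]
    med=np.median(pl[:,:2],0); Q=Q[np.hypot(*(Q[:,:2]-med).T)<130]; pl=pl[np.hypot(*(pl[:,:2]-med).T)<130]; fl=fl[np.hypot(*(fl[:,:2]-med).T)<130]
    best=min(((sum(np.subtract(*np.percentile(pl[:,:2]@d,[99.3,.7])) for d in (np.array([np.cos(a),np.sin(a)]),np.array([-np.sin(a),np.cos(a)]))),a) for a in xd+np.radians(np.arange(-20,20,.25))))
    def ext(S,a): 
        return [np.percentile(S[:,:2]@d,[.5,99.5]) for d in (np.array([np.cos(a),np.sin(a)]),np.array([-np.sin(a),np.cos(a)]))]
    v=np.linalg.svd(fl[:,:2]-fl[:,:2].mean(0),full_matrices=False)[2][0]
    af=np.arctan2(v[1],v[0])-np.pi/2; af=xd+(af-xd+np.pi/2)%np.pi-np.pi/2
    print(col,"ang plate/flange deg",np.degrees([best[1],af]).round(2),"z pl/fl",np.median(pl[:,2]).round(1),np.median(fl[:,2]).round(1))
    a=af; ex,ey=ext(pl,a); fx,fy=ext(fl,a)
    print(" plate x,y size",np.ptp(ex).round(1),np.ptp(ey).round(1)," flange x,y size",np.ptp(fx).round(1),np.ptp(fy).round(1))
    cx=ex[1]-63.5; cf=fx.mean()+59; cy=np.mean(fy); cyp=np.mean(ey)
    print(" centre along x from leg end / flange",cx.round(1),cf.round(1)," y flange/plate",cy.round(1),cyp.round(1))
    Rm=np.array([[np.cos(a),-np.sin(a)],[np.sin(a),np.cos(a)]])
    c=Rm@[ (cx+cf)/2,cy]; print(" centre",c.round(1),"flange mid",(Rm@[cf-59,cy]).round(1)); return c,a
def plan(tx,ty,tz,yaw,n=1):
    T=toolT(); d=np.array([tx,ty,tz])-T[:3,3]; y=np.arctan2(T[1,0],T[0,0])
    t=T[:3,:3].T@d; turn=-np.degrees((yaw-y+np.pi)%(2*np.pi)-np.pi)
    print("tool shift",t.round(1),"per row",(t/n).round(1),"turn",turn.round(2),"dist",np.linalg.norm(t).round(),"yaw now",np.degrees(y).round(2),
      "after-turn shift",(R.from_euler('z',yaw).as_matrix()@np.diag([1,-1,-1])).T@d)
E
python3 - <<'E'
from h import *
d=np.load("w2.npz"); c,a=pose(d["P"],d["img"],"orange",np.radians(163))
P=d["P"]; print("bench z",np.nanmedian(P[80:110,150:250].reshape(-1,3),0))
f=c-59*np.array([np.cos(a),np.sin(a)])-7*np.array([-np.sin(a),np.cos(a)])
yaw=a-np.pi/2; print("grasp",f,np.degrees(yaw)); plan(f[0],f[1],90,yaw)
E
```

```text
orange ang plate/flange deg [163.5  162.75] z pl/fl 8.2 44.8
 plate x,y size 115.0 118.3  flange x,y size 9.3 114.2
 centre along x from leg end / flange -526.4 -523.0  y flange/plate 125.8 124.8
 centre [ 463.8 -275.7] flange mid [ 518.5 -292.7]
bench z [ 363.55095077 -310.18715452   -0.52434602]
grasp [ 522.19952127 -286.52481231] 72.7492056861553
tool shift [-40.9 -27.7 134. ] per row [-40.9 -27.7 134. ] turn 89.68 dist 143.0 yaw now 162.43 after-turn shift [-27.92891287  40.922612   133.92672157]
```

Request:
{"method": "apply_moves", "body": {
  "motion": "0 0 0.01 10.5;0 0 0.01 10.5;0 0 0.01 10.5;0 0 0.01 10.5;0 0 0.01 10.5;0 0 0.01 10.5;0 0 0.01 10.5;0 0 0.01 10.5",
  "fingers": 0.2
}}

```text
time: 5.4
tool_pos: [490.3, -247.0, 141.3]
tcp_rot: [-3.138, -0.002, 1.363]
contact_force: [1.0, 0.8, -0.9]
grip_width: 54.9
finger_force: 0.0
```

Request:
{"method": "apply_moves", "body": {
  "motion": "0 0 0 5.7;-0.027 0.0365 0 0;0 0 0.045 0;0 0 0.03 0;0 0 0 0"
}}

```text
time: 6.02
tool_pos: [515.7, -282.6, 64.7]
tcp_rot: [-3.133, -0.003, 1.269]
contact_force: [-0.7, -0.1, -0.2]
grip_width: 55.2
finger_force: 0.0
```

Run:
```python
from h import *
plan(520.6,-286,14,np.radians(72.75))
```

```text
tool shift [-1.9  6.1 50.6] per row [-1.9  6.1 50.6] turn -0.03 dist 51.0 yaw now 72.72 after-turn shift [-1.74126923  5.71687425 50.6778163 ]
```

Request:
{"method": "apply_moves", "body": {
  "motion": "-0.002 0.006 0 0;0 0 0.03 0;0 0 0.0205 0;0 0 0 0"
}}

```text
time: 6.52
tool_pos: [523.2, -288.0, 18.2]
tcp_rot: [-3.141, -0.0, 1.269]
contact_force: [-0.5, -0.6, -0.1]
grip_width: 55.1
finger_force: 0.0
```

Request:
{"method": "apply_moves", "body": {
  "motion": "0 0 0 0;0 0 0 0;0 0 0 0;0 0 0 0;0 0 0 0;0 0 0 0",
  "fingers": -1
}}

```text
time: 7.28
tool_pos: [523.1, -288.0, 18.3]
tcp_rot: [-3.142, -0.0, 1.269]
contact_force: [-0.8, 0.3, 1.1]
grip_width: 8.9
finger_force: 30.0
```

Request:
{"method": "apply_moves", "body": {
  "motion": "0 0 -0.03 0;0 0 -0.03 10.5;0 0 -0.032 10.5;0 0 -0.032 10.5;0 0 -0.032 10.5;0 0 -0.032 10.5;0 0 -0.032 10.5;0 0 -0.032 9.7"
}}

```text
time: 8.28
tool_pos: [522.9, -287.8, 270.9]
tcp_rot: [-3.141, 0.0, -0.005]
contact_force: [0.3, -0.1, -0.3]
grip_width: 9.1
finger_force: 30.0
```

Request:
{"method": "apply_moves", "body": {
  "motion": "-0.0204 -0.04 0 0;-0.0204 -0.04 0 0;-0.0204 -0.04 0 0;-0.0204 -0.04 0 0;-0.0204 -0.04 0 0;-0.0204 -0.04 0 0;-0.0204 -0.04 0 0;0 0 0 0"
}}

```text
time: 9.28
tool_pos: [378.7, -6.1, 270.3]
tcp_rot: [-3.141, 0.0, 0.004]
contact_force: [0.2, -0.2, -1.4]
grip_width: 8.8
finger_force: 30.0
```

Run:
```python
from h import *
T=toolT(); print(T[:3,3],np.degrees(np.arctan2(T[1,0],T[0,0])),bot.get_obs()["grip_width"])
w=bot.capture("wrist"); cv2.imwrite("pics/w3.png",w["img"])
P=cloud(w,T@np.array(w["mount"])); np.savez("w3.npz",P=P,img=w["img"],T=T)
```

```text
[378.70987106  -6.05112617 270.34555909] 0.2113562517331223 8.826078969009234
```

View pics/w3.png

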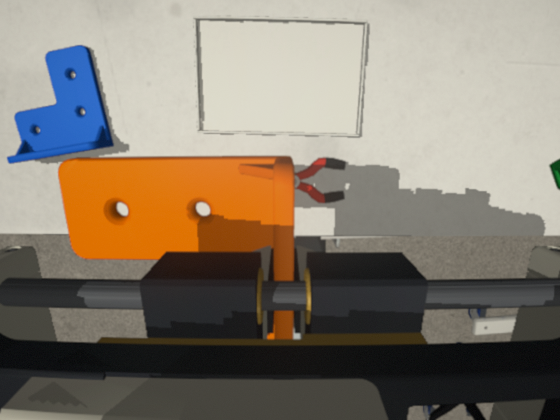

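The wrist view shows the empty tray with corners near (197,18), (368,22), (361,136) and (198,132). It also shows all of blue at left, and the held orange bracket level in the gripper.

Run:
```python
from h import *
d=np.load("w3.npz"); P=d["P"]; I=d["img"]; T=d["T"]
s=P[5:150,180:385]; print("floor",np.nanmedian(s[40:100,50:150].reshape(-1,3),0).round(1))
m=(s[...,2]>7.5)&(s[...,2]<16); q=s[m][:,:2].astype(np.float32)
x0,y0=508,-7
def side(sel,ax):
    p=q[sel]; A=np.polyfit(p[:,1-ax],p[:,ax],1)
    for _ in range(4):
        r=p[:,ax]-np.polyval(A,p[:,1-ax]); k=abs(r)<4; A=np.polyfit(p[k,1-ax],p[k,ax],1)
    return np.degrees(np.arctan(A[0])).round(2), A, k.sum(), r[k].std().round(2)
X=(abs(q[:,1]-y0)<90); Y=(abs(q[:,0]-x0)<55)
S={}
for n,sel,ax in(("far",X&(q[:,0]>x0+45),0),("near",X&(q[:,0]<x0-45),0),("left",Y&(q[:,1]>y0+80),1),("right",Y&(q[:,1]<y0-80),1)):
    S[n]=side(sel,ax); print(n,S[n])
f,n_,l,r=(S[k][1] for k in("far","near","left","right"))
cy=y0;cx=x0
for _ in range(5): cx=(np.polyval(f,cy)+np.polyval(n_,cy))/2; cy=(np.polyval(l,cx)+np.polyval(r,cx))/2
print("tray c",cx,cy,"span",np.polyval(f,cy)-np.polyval(n_,cy),np.polyval(l,cx)-np.polyval(r,cx),"(expect rim mid 133,203)")
# orange in tool frame
hsv=cv2.cvtColor(I,cv2.COLOR_BGR2HSV); mo=cv2.inRange(hsv,*COL["orange"])>0
Q=(P[mo]-T[:3,3])@T[:3,:3]; Q=Q[(Q[:,2]<60)&(Q[:,2]>-60)]
pl=Q[(abs(Q[:,2]-9)<8)&(Q[:,1]<-12)]; print("plate fit n",len(pl),"ext",np.percentile(pl,[.5,99.5],axis=0).round(1))
A=np.linalg.lstsq(np.c_[pl[:,:2],np.ones(len(pl))],pl[:,2],rcond=None)[0]; print("tilt deg x,y",np.degrees(A[:2]).round(2),"z at flange",A[2].round(1))
e=pl[(pl[:,1]<-20)&(pl[:,1]>-110)]
b=np.array([[y,np.percentile(e[abs(e[:,1]-y)<4][:,0],99)] for y in range(-105,-20,8)]); k=np.polyfit(b[:,0],b[:,1],1); print("leg edge x vs y",k, "deg",np.degrees(np.arctan(k[0])))
pose(P,I,"blue",np.radians(6))
```

```text
floor [510.1  -1.4   2.2]
far (np.float64(1.08), array([1.88988977e-02, 5.72229760e+02]), np.int64(491), np.float64(1.01))
near (np.float64(1.07), array([1.87215712e-02, 4.39440258e+02]), np.int64(344), np.float64(0.89))
left (np.float64(-0.95), array([-1.65568167e-02,  1.09030543e+02]), np.int64(264), np.float64(0.99))
right (np.float64(-1.02), array([-1.78697236e-02, -9.24682282e+01]), np.int64(267), np.float64(1.02))
tray c 505.8270000002177 -0.4257794853221668 span 132.78942724240216 202.16287479188264 (expect rim mid 133,203)
plate fit n 18781 ext [[  -1.9 -120.7    6.3]
 [  54.7  -12.7   13.2]]
tilt deg x,y [-0.06 -0.15] z at flange 9.8
leg edge x vs y [2.46781901e-03 5.47484472e+01] deg 0.1413953270689173
blue ang plate/flange deg [8.75 8.58] z pl/fl 8.1 45.2
 plate x,y size 114.2 118.7  flange x,y size 9.1 111.5
 centre along x from leg end / flange 511.6 515.4  y flange/plate 212.5 212.0
 centre [476.  286.7] flange mid [419.6 278.2]
```

Request:
{"method": "apply_moves", "body": {
  "motion": "0.0327 0.0217 0 1.4;0.0327 0.0217 0 0;0.0327 0.0217 0 0;0.0327 0.0217 0 0;0 0 0.05 0;0 0 0.05 0;0 0 0.05 0;0 0 0.05 0"
}}

```text
time: 10.32
tool_pos: [509.7, -98.5, 68.3]
tcp_rot: [3.141, -0.0, -0.025]
contact_force: [1.3, -0.3, -1.5]
grip_width: 9.0
finger_force: 30.0
```

Run:
```python
from h import *
plan(510.3,-92.3,25,np.radians(-1.2))
T=toolT(); w=bot.capture("wrist"); I=w["img"]; P=cloud(w,T@np.array(w["mount"])); np.savez("w4.npz",P=P,img=I,T=T); cv2.imwrite("pics/w4.png",I)
```

```text
tool shift [ 0.4 -6.2 43.3] per row [ 0.4 -6.2 43.3] turn -0.25 dist 44.0 yaw now -1.45 after-turn shift [ 0.44458773 -6.21642306 43.26372734]
```

View pics/w4.png

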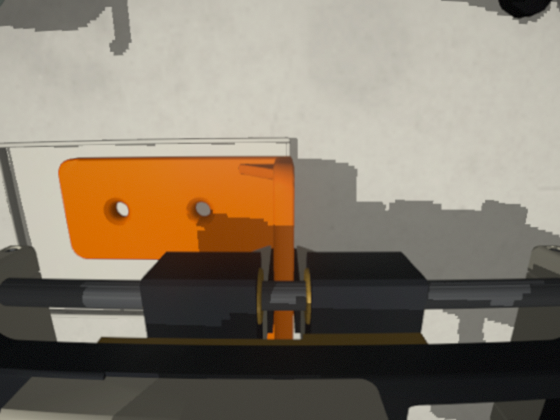

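The held bracket sits over the tray's right end. The far rim is at row 143 and the right rim corner at about (291,145), with the flange slightly too far right, as computed. Checking that rim from this closer view.

Run:
```python
from h import *
d=np.load("w4.npz"); P=d["P"]; T=d["T"]
Q=P.reshape(-1,3); Q=Q[(Q[:,2]>7)&(Q[:,2]<16)]
f=Q[(Q[:,0]>562)&(Q[:,0]<585)&(Q[:,1]>-95)&(Q[:,1]<100)]; k=np.polyfit(f[:,1],f[:,0],1)
for _ in range(4):
    r=f[:,0]-np.polyval(k,f[:,1]); f2=f[abs(r)<3]; k=np.polyfit(f2[:,1],f2[:,0],1)
print("far rim",k,len(f2)," expect x at y=0 572.2; right end y",np.percentile(f2[:,1],[0,.5,2]))
l=Q[(Q[:,1]>90)&(Q[:,1]<115)&(Q[:,0]>470)&(Q[:,0]<560)]; print("left",len(l),np.polyfit(l[:,0],l[:,1],1), np.median(l,0))
p=(P.reshape(-1,3)-T[:3,3])@T[:3,:3]; c=cv2.inRange(cv2.cvtColor(d["img"],cv2.COLOR_BGR2HSV),*COL["orange"]).ravel()>0
pl=p[c&(abs(p[:,2]-9)<8)&(p[:,1]<-12)]; print(np.percentile(pl,[.5,99.5],axis=0).round(1))
```

```text
far rim [1.88211364e-02 5.73083439e+02] 1290  expect x at y=0 572.2; right end y [-94.75101046 -94.0559046  -91.43716957]
left 524 [-2.09246122e-02  1.10810693e+02] [531.03206205  99.56575982   9.54395571]
[[  -1.4 -120.8    6.3]
 [  54.7  -12.6   13.4]]
```

Request:
{"method": "apply_moves", "body": {
  "motion": "0.001 -0.006 0 -0.25;0 0 0 0;0 0 0.02 0;0 0 0.018 0;0 0 0.007 0;0 0 0 0;0 0 0 0"
}}

```text
time: 11.25
tool_pos: [511.4, -91.4, 26.4]
tcp_rot: [3.141, -0.002, -0.02]
contact_force: [-0.1, 0.5, -0.7]
grip_width: 8.7
finger_force: 30.0
```

Request:
{"method": "apply_moves", "body": {
  "motion": "-0.0005 0.0012 0.002 0;0 0 0.002 0;0 0 0.001 0;0 0 0 0;0 0 0 0"
}}

```text
time: 11.88
tool_pos: [510.2, -92.5, 21.2]
tcp_rot: [3.141, -0.001, -0.02]
contact_force: [-3.4, 0.0, 9.3]
grip_width: 8.8
finger_force: 30.0
```

Request:
{"method": "apply_moves", "body": {
  "motion": "0 0 0 0;0 0 0 0;0 0 0 0;0 0 0 0;0 0 -0.03 0;0 0 -0.05 0;0 0 -0.05 0;0 0 -0.05 0",
  "fingers": -0.4
}}

```text
time: 12.88
tool_pos: [509.7, -92.3, 201.8]
tcp_rot: [-3.141, 0.0, -0.02]
contact_force: [1.1, -0.8, 0.6]
grip_width: 27.6
finger_force: 0.0
```

Run:
```python
from h import *
# blue grasp: centre est via flange: (419.6,278.2), a=8.6deg ; -6mm along body y
a=np.radians(8.6); f=np.array([419.6,278.2])-7*np.array([-np.sin(a),np.cos(a)]); print(f)
plan(f[0],f[1],100,a+np.pi/2); plan(f[0],f[1],100,a-np.pi/2)
print(bot.get_obs()["joint_positions"])
```

```text
[420.6467474  271.27870533]
tool shift [ -96.2 -361.7  101.8] per row [ -96.2 -361.7  101.8] turn -99.73 dist 388.0 yaw now -1.13 after-turn shift [372.78360629 -33.73507402 101.76675243]
tool shift [ -96.2 -361.7  101.8] per row [ -96.2 -361.7  101.8] turn 80.27 dist 388.0 yaw now -1.13 after-turn shift [-372.78360629   33.73507402  101.76675243]
[-3.27165843e-01  3.51125385e-01  1.58299229e+00  1.27282528e-04
  1.20761690e+00  1.26327574e+00]
```

Request:
{"method": "apply_moves", "body": {
  "motion": "-0.012 -0.0452 0 0;-0.012 -0.0452 0 0;-0.012 -0.0452 0 0;-0.012 -0.0452 0 0;-0.012 -0.0452 0 0;-0.012 -0.0452 0 0;-0.012 -0.0452 0 0;-0.012 -0.0452 0 0",
  "fingers": 0.2
}}

```text
time: 13.88
tool_pos: [420.6, 272.5, 200.2]
tcp_rot: [-3.142, -0.0, -0.02]
contact_force: [1.3, -0.2, 0.7]
grip_width: 55.0
finger_force: 0.0
```

Request:
{"method": "apply_moves", "body": {
  "motion": "0 0 0.01 -10.5;0 0 0.01 -10.5;0 0 0.01 -10.5;0 0 0.01 -10.5;0 0 0.01 -10.5;0 0 0.01 -10.5;0 0 0.01 -10.5;0 0 0.01 -10.5"
}}

```text
time: 14.88
tool_pos: [421.1, 271.0, 119.8]
tcp_rot: [-3.141, -0.0, 1.452]
contact_force: [-0.3, -0.1, -0.3]
grip_width: 55.1
finger_force: 0.0
```

Request:
{"method": "apply_moves", "body": {
  "motion": "0 0 0.03 -10;0 0 0.03 -5.7;0 0 0 0"
}}

```text
time: 15.25
tool_pos: [419.7, 270.4, 58.5]
tcp_rot: [-3.137, 0.001, 1.719]
contact_force: [0.1, 0.2, 0.3]
grip_width: 55.0
finger_force: 0.0
```

Run:
```python
from h import *
plan(420.6,271.3,18,np.radians(98.6))
```

```text
tool shift [ 0.8  1.2 40.5] per row [ 0.8  1.2 40.5] turn -0.09 dist 41.0 yaw now 98.51 after-turn shift [ 0.78253137  1.06007689 40.54017745]
```

Request:
{"method": "apply_moves", "body": {
  "motion": "0 0 0.02 0;0 0 0.0205 0;0 0 0 0;0 0 0 0"
}}

```text
time: 15.75
tool_pos: [421.9, 271.4, 21.0]
tcp_rot: [3.14, -0.001, 1.719]
contact_force: [-0.5, 0.3, 1.1]
grip_width: 55.1
finger_force: 0.0
```

Request:
{"method": "apply_moves", "body": {
  "motion": "0 0 0 0;0 0 0 0;0 0 0 0;0 0 0 0;0 0 0 0;0 0 0 0;0 0 0 0",
  "fingers": -1
}}

```text
time: 16.62
tool_pos: [421.2, 271.0, 19.7]
tcp_rot: [3.141, -0.0, 1.72]
contact_force: [0.4, -0.8, 0.2]
grip_width: 9.1
finger_force: 30.0
```

Request:
{"method": "apply_moves", "body": {
  "motion": "0 0 -0.03 0;0 0 -0.032 10.5;0 0 -0.032 10.5;0 0 -0.032 10.5;0 0 -0.032 10.5;0 0 -0.032 10.5;0 0 -0.032 10.5;0 0 -0.032 10.5"
}}

```text
time: 17.62
tool_pos: [420.8, 270.9, 274.6]
tcp_rot: [-3.141, 0.001, 0.431]
contact_force: [0.0, 0.5, -0.6]
grip_width: 8.6
finger_force: 30.0
```

Request:
{"method": "apply_moves", "body": {
  "motion": "0 0 0 10.5;0 0 0 10.5;0 0 0 5.1;-0.0103 0.0555 0 0;-0.0103 0.0555 0 0;-0.0103 0.0555 0 0;-0.0103 0.0555 0 0;0 0.0555 0 0"
}}

```text
time: 18.62
tool_pos: [373.9, -7.0, 273.8]
tcp_rot: [-3.141, -0.0, -0.017]
contact_force: [0.9, 0.3, -0.3]
grip_width: 8.7
finger_force: 30.0
```

Request:
{"method": "apply_moves", "body": {
  "motion": "0 0 0 0;0 0 0 0"
}}

```text
time: 18.88
tool_pos: [374.8, -5.4, 273.6]
tcp_rot: [-3.141, 0.0, -0.019]
contact_force: [0.3, -0.1, -1.0]
grip_width: 8.9
finger_force: 30.0
```

Run:
```python
from h import *
T=toolT(); print(T[:3,3],np.degrees(np.arctan2(T[1,0],T[0,0])))
w=bot.capture("wrist"); I=w["img"]; cv2.imwrite("pics/w5.png",I); P=cloud(w,T@np.array(w["mount"])); np.savez("w5.npz",P=P,img=I,T=T)
s=P.copy(); q=s.reshape(-1,3); q=q[(q[:,2]>7.5)&(q[:,2]<16)]
org=cv2.inRange(cv2.cvtColor(I,cv2.COLOR_BGR2HSV),*COL["orange"]).ravel()>0
pose(P,I,"orange",np.radians(89),3)
Tr=P.reshape(-1,3); Q=Tr[org&(Tr[:,2]<60)&(Tr[:,2]>-5)&(Tr[:,0]>430)]
u=np.array([0.0188,1])/np.hypot(.0188,1); v=np.array([u[1],-u[0]]); c=np.array([506.2,-.5])
L=np.c_[(Q[:,:2]-c)@v,(Q[:,:2]-c)@u,Q[:,2]]
pl=L[L[:,2]<20]; fl=L[L[:,2]>43]
print("orange in tray: v(across) ",np.percentile(pl[:,0],[.5,99.5]).round(1),"u",np.percentile(pl[:,1],[.5,99.5]).round(1),"fl v,u",np.percentile(fl,[1,99],axis=0).round(1))
A=np.linalg.lstsq(np.c_[pl[:,:2],np.ones(len(pl))],pl[:,2],rcond=None)[0]; print("tilt",np.degrees(A[:2]).round(2),A[2].round(1))
b=cv2.inRange(cv2.cvtColor(I,cv2.COLOR_BGR2HSV),*COL["blue"]).ravel()>0
p=(Tr-T[:3,3])@T[:3,:3]; pl=p[b&(abs(p[:,2]-10)<8)&(p[:,1]>12)]
print("blue tool",np.percentile(pl,[.5,99.5],axis=0).round(1))
A=np.linalg.lstsq(np.c_[pl[:,:2],np.ones(len(pl))],pl[:,2],rcond=None)[0]; print("tilt",np.degrees(A[:2]).round(2),A[2].round(1))
e=np.array([[y,np.percentile(pl[abs(pl[:,1]-y)<3][:,0],99.5)] for y in range(16,58,5)]); k=np.polyfit(e[:,0],e[:,1],1); print("strip edge",k)
```

```text
[374.79922471  -5.42038504 273.56500738] -1.0893537800609148
orange ang plate/flange deg [88.25 88.93] z pl/fl 11.1 48.1
 plate x,y size 115.2 119.3  flange x,y size 9.4 113.3
 centre along x from leg end / flange -27.0 -23.9  y flange/plate -504.6 -504.0
 centre [504.  -34.9] flange mid [502.9 -92.3]
orange in tray: v(across)  [-61.8  58.6] u [-87.8  28.7] fl v,u [[-59.7 -96.5  43.4]
 [ 56.2 -87.   50.2]]
tilt [-0.   -0.36] 10.9
blue tool [[-50.6  12.4   6.7]
 [ 69.1 119.9  15.8]]
tilt [0.1  0.16] 11.2
strip edge [-2.84202753e-02  7.01449321e+01]
```

View pics/w5.png

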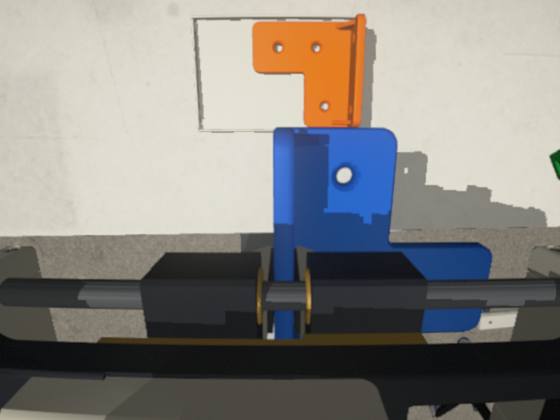

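Orange lies in the tray's right end, flange at columns 355-365 and leg to column 253, clear of the rim. Blue is held level below it in the picture. One check of the rims and of blue's angle in the hand, both from this shot.

Run:
```python
from h import *
d=np.load("w5.npz"); P=d["P"]; I=d["img"]; T=d["T"]; Tr=P.reshape(-1,3)
hsv=cv2.cvtColor(I,cv2.COLOR_BGR2HSV); o=(cv2.dilate(cv2.inRange(hsv,*COL["orange"])|cv2.inRange(hsv,*COL["blue"]),np.ones((5,5))).ravel()>0)
u=np.array([0.0188,1])/np.hypot(.0188,1); v=np.array([u[1],-u[0]]); c=np.array([506.2,-.5])
k=(~o)&(Tr[:,2]>7.5)&(Tr[:,2]<16)&(Tr[:,0]>430)&(Tr[:,0]<590); L=np.c_[(Tr[k][:,:2]-c)@v,(Tr[k][:,:2]-c)@u]
for n,s,ax in(("far",(abs(L[:,0]-66)<5)&(abs(L[:,1])<95),0),("near",(abs(L[:,0]+66)<5)&(abs(L[:,1])<95),0),("left",(abs(L[:,1]-101)<5)&(abs(L[:,0])<55),1),("right",(abs(L[:,1]+101)<5)&(abs(L[:,0])<55),1)):
    q=L[s]; print(n,len(q),np.median(q[:,ax]).round(2) if len(q) else None, np.polyfit(q[:,1-ax],q[:,ax],1).round(4) if len(q)>10 else "")
b=cv2.inRange(hsv,*COL["blue"]).ravel()>0
p=(Tr-T[:3,3])@T[:3,:3]; pl=p[b&(abs(p[:,2]-11)<6)&(p[:,1]>12)]
e=np.array([[x,np.percentile(pl[abs(pl[:,0]-x)<3][:,1],99.5)] for x in range(18,58,5)]); print("notch edge y vs x",np.polyfit(e[:,0],e[:,1],1).round(4),e[:,1].round(1))
e=np.array([[y,np.percentile(pl[abs(pl[:,1]-y)<2][:,0],99.5)] for y in range(22,54,4)]); print("strip end x vs y",e.round(1).tolist())
f=p[b&(p[:,2]<-20)&(p[:,2]>-35)]; print("flange top",len(f)); 
if len(f)>30: print(np.polyfit(f[:,0],f[:,1],1).round(4),np.percentile(f,[1,99],axis=0).round(1))
```

```text
far 533 66.15 [-1.90000e-03  6.62012e+01]
near 200 -66.82 [ 3.7000e-03 -6.6985e+01]
left 253 101.13 [3.200000e-03 1.011676e+02]
right 0 None 
notch edge y vs x [3.30000e-03 5.86204e+01] [58.6 58.6 58.9 58.9 58.8 58.7 58.8 58.7]
strip end x vs y [[22.0, 69.4], [26.0, 69.4], [30.0, 69.4], [34.0, 69.4], [38.0, 69.5], [42.0, 69.5], [46.0, 69.0], [50.0, 69.1]]
flange top 3583
[0.0035 0.1112] [[-26.9  -4.1 -27. ]
 [ 68.    4.5 -21.1]]
```

Request:
{"method": "apply_moves", "body": {
  "motion": "0.0309 -0.0251 0 -0.2;0.0309 -0.0251 0 0;0.0309 -0.0251 0 0;0.0309 -0.0251 0 0;0 0 0.05 0;0 0 0.05 0;0 0 0.05 0;0 0 0.04 0"
}}

```text
time: 19.92
tool_pos: [499.0, 95.1, 81.6]
tcp_rot: [-3.141, 0.002, -0.011]
contact_force: [0.6, -0.1, -0.8]
grip_width: 8.8
finger_force: 30.0
```

Request:
{"method": "apply_moves", "body": {
  "motion": "0 0 0 0;0 0 0 0;0 0 0 0"
}}

```text
time: 20.3
tool_pos: [501.4, 93.4, 85.6]
tcp_rot: [-3.141, -0.004, -0.014]
contact_force: [-0.3, 0.7, -0.7]
grip_width: 8.8
finger_force: 30.0
```

Run:
```python
from h import *
plan(500.3,92.6,24,np.radians(-0.9))
```

```text
tool shift [-1.3  0.8 61.6] per row [-1.3  0.8 61.6] turn 0.12 dist 62.0 yaw now -0.78 after-turn shift [-1.04153086  0.82421223 61.61028717]
```

Request:
{"method": "apply_moves", "body": {
  "motion": "-0.001 0.0008 0 0.1;0 0 0.02 0;0 0 0.02 0;0 0 0 0;0 0 0 0;0 0 0 0"
}}

```text
time: 21.05
tool_pos: [499.8, 92.0, 44.7]
tcp_rot: [-3.141, -0.002, -0.016]
contact_force: [-0.1, 0.1, -0.9]
grip_width: 8.5
finger_force: 30.0
```

Run:
```python
from h import *
for _ in range(1): plan(500.3,92.6,24,np.radians(-0.9))
T=toolT(); w=bot.capture("wrist"); plan(500.3,92.6,24,np.radians(-0.9))
I=w["img"]; P=cloud(w,T@np.array(w["mount"])); cv2.imwrite("pics/w6.png",I)
Tr=P.reshape(-1,3); hsv=cv2.cvtColor(I,cv2.COLOR_BGR2HSV)
u=np.array([0.0188,1])/np.hypot(.0188,1); v=np.array([u[1],-u[0]]); c=np.array([505.9,-.9])
L=np.c_[(Tr[:,:2]-c)@v,(Tr[:,:2]-c)@u,Tr[:,2]]
o=cv2.inRange(hsv,*COL["orange"]).ravel()>0; b=cv2.inRange(hsv,*COL["blue"]).ravel()>0
lo=L[o&(L[:,2]<20)&(L[:,2]>5)]; lo=lo[(lo[:,0]>20)&(lo[:,0]<50)]; print("orange leg end u",np.percentile(lo[:,1],99))
lb=L[b&(abs(L[:,2]-36)<8)&(L[:,0]>20)&(L[:,0]<50)]; print("blue strip edge u",np.percentile(lb[:,1],1))
lb=L[b&(abs(L[:,2]-36)<8)&(L[:,1]>38)&(L[:,1]<80)]; print("blue strip end v",np.percentile(lb[:,0],99.5))
lo=L[o&(L[:,2]<20)&(L[:,2]>5)]; print("orange far v",np.percentile(lo[:,0],99.5))
k=(~(cv2.dilate((o|b).reshape(I.shape[:2]).astype(np.uint8),np.ones((5,5))).ravel()>0))&(L[:,2]>7)&(L[:,2]<16)
for n,s,ax in(("far",k&(abs(L[:,0]-66)<5)&(abs(L[:,1])<95),0),("left",k&(abs(L[:,1]-101)<5)&(abs(L[:,0])<60),1)): print(n,s.sum(),np.median(L[s][:,ax]) if s.any() else "")
```

```text
tool shift [ 0.5 -0.6 20.7] per row [ 0.5 -0.6 20.7] turn -0.03 dist 21.0 yaw now -0.93 after-turn shift [ 0.51724766 -0.56530818 20.70625896]
tool shift [ 0.6 -0.5 20.6] per row [ 0.6 -0.5 20.6] turn -0.03 dist 21.0 yaw now -0.93 after-turn shift [ 0.65451013 -0.54790961 20.57232034]
orange leg end u 24.90118018086494
blue strip edge u 34.7080918884146
blue strip end v 61.338476171878625
orange far v 60.267640253649304
far 1447 67.10898224596606
left 579 101.87609245888082
```

View pics/w6.png

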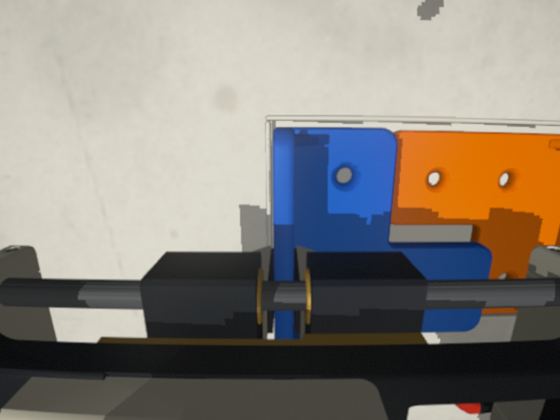

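The held blue bracket hangs over the left end of the tray: flange at columns 275-293 just inside the left rim (column 270), strip edge at column 392, orange leg beside it. The margins are about even, so I lower it.

Request:
{"method": "apply_moves", "body": {
  "motion": "0.0005 -0.0005 0 0;0 0 0.006 0;0 0 0.006 0;0 0 0.004 0;0 0 0 0;0 0 0 0;0 0 0 0"
}}

```text
time: 21.98
tool_pos: [499.7, 92.5, 27.9]
tcp_rot: [-3.142, -0.0, -0.016]
contact_force: [-0.1, 0.1, -0.6]
grip_width: 8.8
finger_force: 30.0
```

Request:
{"method": "apply_moves", "body": {
  "motion": "0 0 0.002 0;0 0 0.002 0;0 0 0.0015 0;0 0 0 0;0 0 0 0"
}}

```text
time: 22.6
tool_pos: [499.6, 92.5, 22.7]
tcp_rot: [-3.142, -0.0, -0.016]
contact_force: [-1.9, -0.7, 6.1]
grip_width: 8.5
finger_force: 30.0
```

Contact came at 22.7 mm, exactly floor height. Releasing, lifting and looking.

Request:
{"method": "apply_moves", "body": {
  "motion": "0 0 0 0;0 0 0 0;0 0 0 0;0 0 0 0;0 0 -0.03 0;0 0 -0.05 0;0 0 -0.05 0;0 0 -0.05 0",
  "fingers": -0.4
}}

```text
time: 23.6
tool_pos: [499.3, 92.5, 203.9]
tcp_rot: [-3.142, 0.0, -0.016]
contact_force: [1.6, 0.3, -0.2]
grip_width: 27.5
finger_force: 0.0
```

Request:
{"method": "apply_moves", "body": {
  "motion": "-0.03 0.02 -0.015 0;-0.03 0.02 -0.015 0;-0.03 0.02 -0.015 0;-0.03 0.03 -0.01 0;0 0 0 0;0 0 0 0"
}}

```text
time: 24.35
tool_pos: [378.5, 4.6, 257.3]
tcp_rot: [-3.141, -0.001, -0.017]
contact_force: [0.6, 1.0, -1.0]
grip_width: 27.6
finger_force: 0.0
```

Run:
```python
from h import *
T=toolT(); w=bot.capture("wrist"); I=w["img"]; P=cloud(w,T@np.array(w["mount"])); cv2.imwrite("pics/w7.png",I)
c1,a1=pose(P,I,"orange",np.radians(89),3); c2,a2=pose(P,I,"blue",np.radians(-91),3)
hsv=cv2.cvtColor(I,cv2.COLOR_BGR2HSV)
for n in COL:
    m=cv2.erode(cv2.inRange(hsv,*COL[n]),np.ones((5,5)))>0; q=P[m]; q=q[(q[:,2]<18)&(q[:,2]>5)&(q[:,0]>430)]
    A=np.linalg.lstsq(np.c_[q[:,:2]-[505.9,-.9],np.ones(len(q))],q[:,2],rcond=None)[0]; r=q[:,2]-np.c_[q[:,:2]-[505.9,-.9],np.ones(len(q))]@A
    print(n,"tilt deg",np.degrees(A[:2]).round(2),"z",A[2].round(1),"rms",r.std().round(2))
b=P[:,:].reshape(-1,3); k=(b[:,0]>480)&(b[:,0]<560)&(b[:,1]>140)&(b[:,1]<200); print("bench z",np.nanmedian(b[k][:,2]))
print([np.hypot(*(c-[505.9,-.9])).round(1) for c in(c1,c2)])
```

```text
orange ang plate/flange deg [88. 89.] z pl/fl 11.2 48.1
 plate x,y size 116.1 119.3  flange x,y size 9.5 112.9
 centre along x from leg end / flange -26.8 -24.4  y flange/plate -505.0 -504.3
 centre [504.5 -34.4] flange mid [503.5 -92.2]
blue ang plate/flange deg [-90.  -90.9] z pl/fl 11.2 48.0
 plate x,y size 116.1 118.3  flange x,y size 7.4 112.3
 centre along x from leg end / flange -43.3 -39.9  y flange/plate 505.8 504.8
 centre [506.4  33.7] flange mid [507.3  91. ]
orange tilt deg [-0.02 -0.27] z 11.1 rms 1.05
blue tilt deg [-0.13  0.21] z 11.1 rms 1.05
bench z -0.8488141300508687
[np.float64(33.6), np.float64(34.6)]
```

View pics/w7.png

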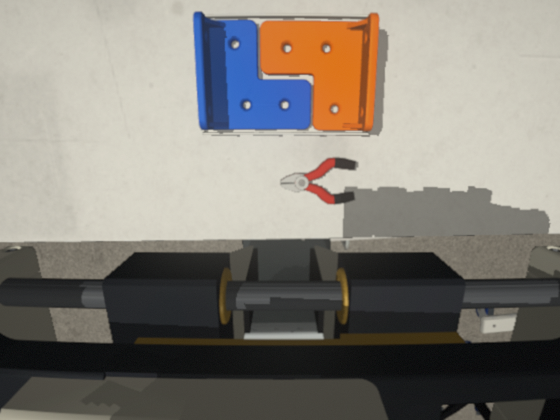

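The picture shows both brackets nested in the tray: blue at columns 195-312, orange at 260-378, both within the rim. Their plate tops are 12 mm above the bench and level within 0.3°. The cutters are untouched and the gripper is clear of everything.

```bash
python3 -c "
from plant import bot
print(bot.close_job())"
```

```text
the job is handed in; nothing more can be done
None
```

I laid the orange bracket flat on the bench and let it go, then packed orange and blue head to tail in the tray and handed the job in at about 24 s. A last look showed both on the floor within the rim, level within 0.3°; no verdict came back.

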